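Move the ice scraper from the spring-catch rail to the car caddy

TASK

Pack the ice scraper for the car: lift it up off the galvanised rail, past its spring catch, and clip it fully home on the catch in the middle of the caddy's bar, upright and the same way round as it hung (blade on the bar's side away from the robot, the side without the catch nose). Let go of it there, and leave the squeegee, jug, funnel and screwdriver where they are.

Things in the scene. Friction and masses are not known exactly. Their poses are not given: they have to be found in the camera images.
- rail: Fixed galvanised rail stand; origin at the centre of its foot, on the work surface; x across the bar, y along it. Foot plate 100 x 300 x 8 mm, posts 20 x 16 mm at y = +-140 mm. Bar 16 mm thick in x, 30 mm tall, top 150 mm up. Two spring catches, at y = -65 and +65 mm. The scraper hangs over one and the squeegee over the other; which is which varies.
- rail_seat_a (a point): Middle of the bar's top over the rail's catch at y = -65 mm; axes as the rail's. Catch: a brass round-ended nose, 9 mm diameter, 11 mm out of the bar's -x face, its axis 11 mm below the bar's top; sprung, it pushes in along x (6 N at first, plus 1.2 N per mm, 9.5 mm travel).
- rail_seat_b (a point): Middle of the bar's top over the rail's other catch (the same), at y = +65 mm; axes as the rail's.
- scraper: Ice scraper, loose, about 0.12 kg: flat upright grip on top, bent galvanised clip that saddles a bar, broad blade below. Origin: middle of the underside of the clip's 4 mm thick bridge, which rests on the bar's top; z up, x and y along the rail's while it hangs. Once home on a catch, the nose draws it up to 3 mm towards the bar's -x side; on the rail it hangs so.
- scraper_grip (a point): Middle of the scraper's flat paddle grip, 26 mm above the scraper's origin. Grip: black plastic, 14 mm thick in x, 40 mm wide in y, from 4 to 48 mm above the origin.
- scraper_clip (a point): Kink of the clip (x = -11, z = -23 mm of the scraper). Clip 30 mm wide. -x leg: inner face x = -15 to 16 mm down, kinks in to -11, flares to -17 at 35 mm down. +x leg: inner face x = 11 to 30 mm down, then flares. The kink lies under the nose: lifting it off takes about 11 to 17 N, pressing it on 4 to 10 N. 3 mm of play each way about a 16 mm bar.
- scraper_blade (a point): Middle of the scraper blade's lower edge: 20 mm in x and -105 mm in z from the scraper's origin. Blade up to 90 mm wide in y, between x = 17 and 23 mm.
- squeegee: Squeegee, loose, about 0.12 kg, on the rail's other catch by the same kind of clip; origin likewise. Told by its round grip (22 mm diameter, top 48 mm above the origin) and its 130 mm wide bar with a rubber strip below (+x side, down to 102 mm). Leave it alone.
- caddy: Fixed open caddy: grey tray 160 (x) x 250 (y) x 50 mm, a black torch in it on the -x side. Origin: centre of its underside, on the work surface. Plywood ends (10 mm thick, 30 mm wide, at y = +-115 mm) carry a bar along y like the rail's: 16 mm thick, 30 mm tall, top 150 mm up, with one catch like the rail's in its middle, out of the -x face.
- caddy_seat (a point): Middle of the caddy bar's top over its catch (150 mm up); axes as the caddy's. The scraper's origin belongs here, its x axis along the caddy's x (blade on the +x side).
- jug: Closed grey jug, 90 x 130 mm, 186 mm tall, 1.3 kg; origin under its centre. Leave it alone.
- funnel: Stainless funnel standing mouth down, 100 mm diameter, 100 mm tall; origin under its centre. Leave it alone.
- driver: Stubby screwdriver, 100 mm long, lying flat on the work surface. Leave it alone.
Mind the look-alikes: they are no part of the job. Leave any brown, orange or purple look-alike of the scraper alone.

How it is judged (in metres and radians):
On the way:
1. the scraper has been lifted clear off the rail, at least 40 mm above its seat (z of scraper in the frame of rail above 0.19 m), for 0.1 s.
At the end, for the whole second after the job is handed in: The scraper sits at rest on the caddy's bar over its catch: its origin within 7 mm across, 12 mm along and 3 mm in height of the caddy's seat, upright within 0.12 rad, square to the bar within 0.2 rad, blade on the caddy's +x side (x of scraper in the frame of caddy_seat between -0.007 and 0.007 m and y of scraper in the frame of caddy_seat between -0.012 and 0.012 m and z of scraper in the frame of caddy_seat between -0.003 and 0.003 m and x of scraper_blade in the frame of caddy_seat above 0 m and angle between scraper's own z axis and vertical below 0.12 rad and angle between the x axis of scraper and the x axis of caddy, either way round below 0.2 rad and linear speed of scraper below 0.01 m/s); the robot touches nothing.
It fails at once if the squeegee is shifted more than 15 mm (distance of squeegee from where it was at the start of the episode above 0.015 m).
It fails at once if the jug is shifted more than 20 mm (distance of jug from where it was at the start of the episode above 0.02 m).
It fails at once if the funnel is shifted more than 20 mm (distance of funnel from where it was at the start of the episode above 0.02 m).
It fails at once if the screwdriver is shifted more than 20 mm (distance of driver from where it was at the start of the episode above 0.02 m).
It also fails if it takes over 51 s, if anything falls off the work surface, if the arm or the gripper's body presses on something with over 40 N, if the wrist force passes 120 N, or if a joint passes its speed limit or range.

ROBOT

A 6-joint arm with a two-finger parallel gripper is mounted at the origin on the work surface. World frame = base frame: x ahead of the robot, y to its left, z up, the work surface at z = 0. Lengths are in mm, angles in rad, forces in N, time in s.
With the tool pointing down it reaches from about 275 to 1000 mm from the base axis. Payload 8.4 kg.
Tool frame: the origin (TCP) lies midway between the tips of the shut fingers; the grasp point (between the pads) lies 19 mm behind it; z points along the fingers, y is the direction in which the jaws open and shut (so a half turn about z gives the same grasp; the last joint's range is limited). The gripper opens to 85 mm and grips with 20 to 120 N. Pads are 22 mm wide; open, the fingers measure 114 mm over their backs; the gripper's body (76 mm by 85 mm) begins 54 mm behind the grasp point. The pads swing forward as they close: fully open they stand 13 mm farther back than shut.
Start: joints at [1.268, 0.353, 1.633, -0, 1.155, -0.002], TCP at [185.176, 596.94, 231.281] pointing down, gripper open.
Joint ranges: [-2.63, 2.63], [-0.92, 2.1], [0.06, 2.66], [-1.3, 4.44], [0, 2.69], [-3.02, 3.02]. Speed limits (rad/s): [2.22, 2.22, 2.79, 3.14, 3.14, 3.14].

INTERFACE

Orientations are given as [roll, pitch, yaw] about the fixed x, y, z axes, in that order (R = Rz(yaw) Ry(pitch) Rx(roll)).
In Python, from rig import r gives the robot as it stands.
- The arm moves only by the tool play_rows, never from a script. Its argument "moves" is a list of rows, each a list of 3 entries, a list of its own where there are three numbers: the turn, a rotation vector about the tool's x, y, z in degrees, then the shift along the tool's x, y, z in mm, then the opening, from 0 (shut) to 1 (fully open). A call has 1 to 20 rows; each row is the pose to reach, as a shift and turn from the pose measured when the call began, along the tool's axes at that moment; what a row does not reach only later rows make up. A row lasts 1/10 s, in which the tool goes at most 50 mm and 8.59 degrees, less where a joint would pass 70% of its speed; a pose out of reach is approached as far as the arm can. A call with a gripper value outside its range is refused whole. The fingers move at their own pace and stop on an object; "newtons" is the grip in N (left out, the last holds). Time passes only in rows, so rows that repeat a pose let the fingers close. It gives the time, the measured TCP pose, the force and the opening at its end, in the units of the state.
- r.sense(): the state, without advancing time (a new reading comes with each control period).
- r.grab_frame(name): name is "scene" or "side" or "wrist"; returns a dict with "color" (420x560x3 uint8, red, green, blue), "K" (3x3 intrinsics, pixels), "k1" (the pictures are not rectified: a ray, as slopes to the right and down, at radius r is drawn at 1 + k1 r^2 times it, then the intrinsics apply), "rvec" (rotation vector, rad) and "tvec" (3), from world to camera coordinates, as OpenCV has them; the wrist camera has in their place "T_tool_cam" (4x4, takes a point from camera to tool coordinates, whose origin is the TCP and whose axes are the flange's). Camera axes: x right, y down, z forward; pixel columns grow to the right and rows downward; lengths in mm; the calibration is good to about 2 mm. A picture is of the moment at which its call begins: read the wrist's pose just before it. There is no depth.
- r.sign_off(): hands the job in, once; it reports no verdict.
Trained networks look in a picture, given as the dict that the camera call returned (one of the last four; its "shot" number tells which), for a name from the list of things; names that differ only in an ending like _2 or _b are one class to them, and where a whole thing is asked for, a point or a joint stands for the part that bears it (a point fixed in the world has none). Each returns a list of dicts, best first, with "conf" (0 to 1); they miss things now and then, are a little off and sometimes report something else, mostly with a low value. They report only what shows in the picture. A call takes as long as a camera call. They do not tell look-alikes from the thing itself.
- r.silhouettes(picture, name): "mask" (420x560 bool, what is visible of it) and "location" ([column, row] in pixels, amid what is visible of it).
The state is a dict: "clock": time; "qpos": joint angles; "qvel": joint speeds; "joint_efforts": joint torques, N m; "eef_pos": TCP position; "tcp_rot": TCP orientation; "contact_force": force on the tool from outside, world axes, zero at the start; "wrist_torque": the same for the moment, N m; "opening": opening from 0.0 (shut) to 1.0 (fully open).
Only numpy, scipy, OpenCV 4.12 (cv2) and the standard library are available. Lean on these libraries where they do the work, as an engineer would, in place of code of your own. Each camera call takes 0.05 s, during which the arm holds its last target.

## Working session

There is one attempt and no reset: what is moved stays moved. The work goes in short steps, Python scripts to look and compute and a tool call to move; the robot and the scene stay as the last step left them, time stands still between calls to the robot, and variables do not carry over. Pictures are saved under pics/ and viewed, and the job is handed in when it is done.

Besides the shell and the picture viewer there is one more tool, called after "Call:" as name([rows], argument=value, ...), one row to a line, values as JSON. play_rows: Moves the arm, as the interface text tells. Its arguments: {"type":"object","properties":{"moves":{"type":"array"},"newtons":{"type":"number"}},"required":["moves"]}

```bash
ls; mkdir -p pics
cat > h.py <<'E'
import numpy as np, cv2, pickle
from rig import r
def snap(n,f):
    s=r.sense(); d=r.grab_frame(n); d['eef']=s['eef_pos']; d['rot']=s['tcp_rot']
    cv2.imwrite(f'pics/{f}.png',d['color'][:,:,::-1]); pickle.dump({k:v for k,v in d.items()},open(f'pics/{f}.pkl','wb')); return d
E
python3 - <<'E'
from h import *
print(r.sense())
for n in ['scene','side','wrist']:
    d=snap(n,n+'0'); print(n,{k:v for k,v in d.items() if k!='color'})
    for nm in ['scraper','squeegee','rail','caddy','jug','funnel','driver']:
        try:
            for o in r.silhouettes(d,nm): print(nm,o['conf'],o['location'],o['mask'].sum())
        except Exception as e: print(nm,e)
E
```

```text
pics
{'clock': 0.0, 'qpos': array([ 1.26760418e+00,  3.53685582e-01,  1.63415354e+00,  6.29122222e-05,
        1.15519801e+00, -2.37186608e-03]), 'qvel': array([ 0.00038328,  0.00022956,  0.00166906, -0.00131621, -0.0002091 ,
        0.00114875]), 'joint_efforts': array([ 1.03772327e-03, -6.05246401e+01, -3.42071199e+01,  2.70785731e-04,
        9.31826478e-03, -3.99893690e-05]), 'eef_pos': array([185.00808845, 596.47756712, 230.53000317]), 'tcp_rot': array([-3.14014832e+00, -6.09460073e-05,  2.84074689e+00]), 'contact_force': array([ 0.54417915, -0.27671229, -0.47950053]), 'wrist_torque': array([ 0.03909184, -0.03198727,  0.00504345]), 'opening': 1.001538630682968}
scene {'K': array([[434.50592701,   0.        , 287.75843137],
       [  0.        , 434.50592701, 205.08259894],
       [  0.        ,   0.        ,   1.        ]]), 'k1': 0.016490235420035918, 'rvec': array([ 1.94647178,  1.24057829, -0.61537167]), 'tvec': array([-131.1415812 , -198.96906568, 1506.86232223]), 'shot': 1, 'eef': array([185.00808845, 596.47756712, 230.53000317]), 'rot': array([-3.14014832e+00, -6.09460073e
[... 1308 characters left out ...]
([[289.11526797,   0.        , 276.6836128 ],
       [  0.        , 289.11526797, 207.26673643],
       [  0.        ,   0.        ,   1.        ]]), 'k1': 0.005109388169356607, 'T_tool_cam': array([[ 5.32053943e-04, -9.49138088e-01, -3.14859661e-01,
         8.10487755e+01],
       [ 9.99999703e-01,  6.80830326e-04, -3.62536787e-04,
        -8.40338084e-01],
       [ 5.58463479e-04, -3.14859375e-01,  9.49138168e-01,
        -1.42430044e+02],
       [ 0.00000000e+00,  0.00000000e+00,  0.00000000e+00,
         1.00000000e+00]]), 'shot': 3, 'eef': array([185.1546356 , 596.94256802, 231.3231264 ]), 'rot': array([ 3.14156536e+00, -4.38238700e-05,  2.84077214e+00])}
caddy 0.82 [114.3, 402.4] 1667
```

View pics/scene0.png

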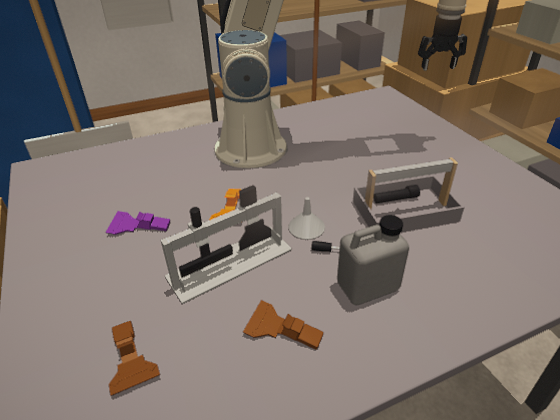

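View pics/side0.png

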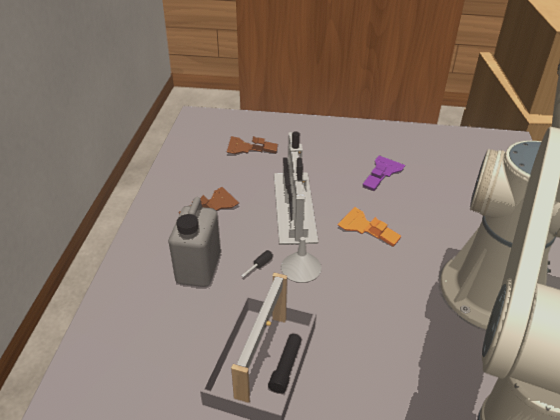

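View pics/wrist0.png

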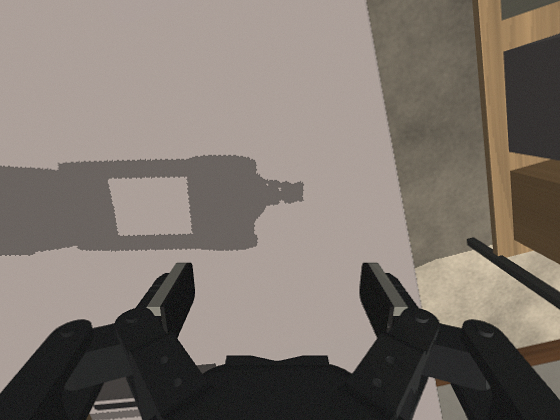

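The scene view shows the scraper's flat grip near (249,195) and the squeegee's round grip near (196,217), with the caddy at (410,195). The brown, orange and purple pieces are look-alikes. I'll zoom in to measure.

Run:
```python
import cv2
a=cv2.imread('pics/scene0.png');b=cv2.imread('pics/side0.png')
def z(im,x0,y0,x1,y1,k,f): cv2.imwrite(f'pics/{f}.png',cv2.resize(im[y0:y1,x0:x1],None,fx=k,fy=k,interpolation=cv2.INTER_CUBIC))
z(a,155,175,305,300,5,'z1');z(a,345,150,475,235,6,'z2');z(b,260,120,330,250,4.5,'z3');z(b,200,265,325,415,4,'z4')
```

```text
(no output)
```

View pics/z1.png

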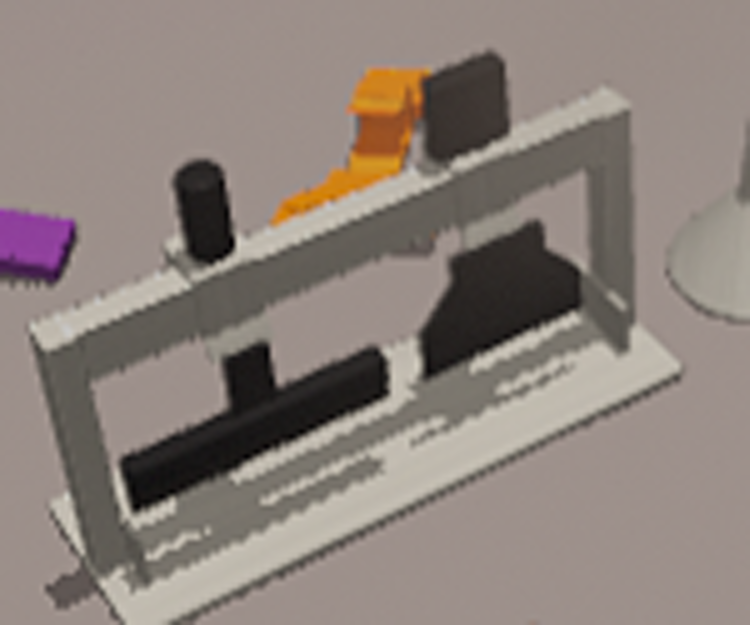

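View pics/z2.png

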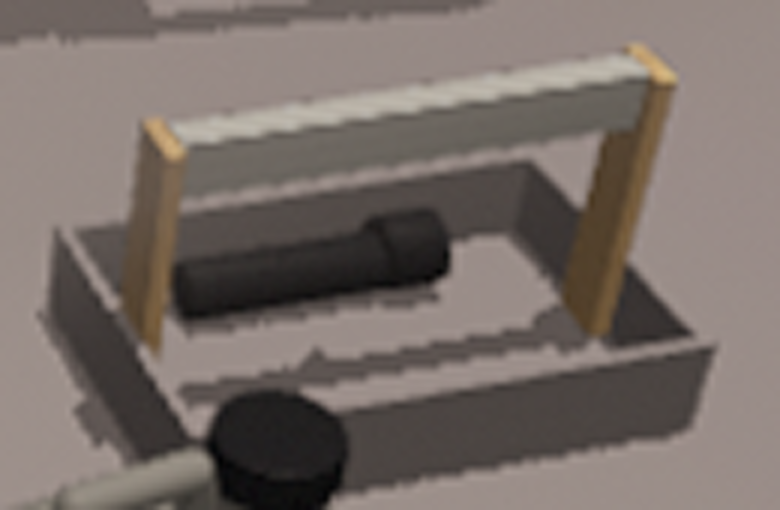

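View pics/z3.png

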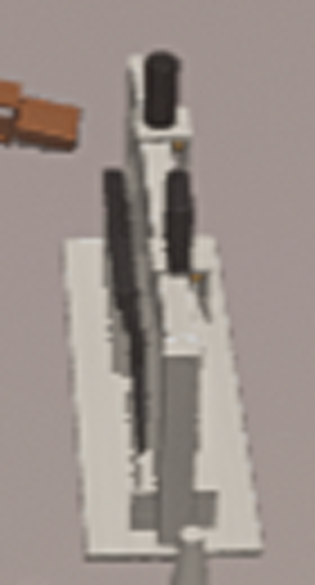

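View pics/z4.png

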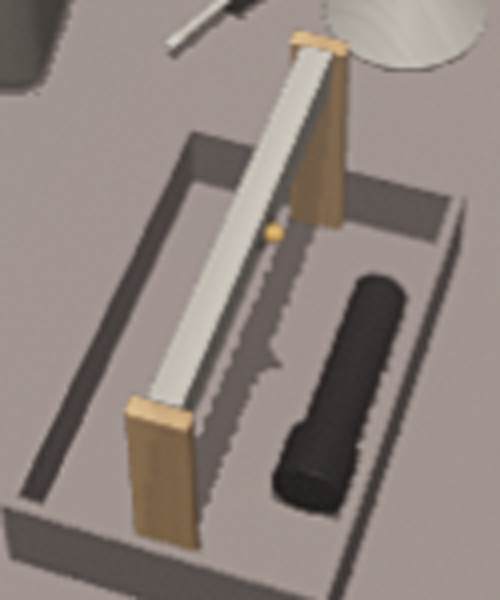

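```bash
cat >> h.py <<'E'
from scipy.optimize import least_squares
from scipy.spatial.transform import Rotation as R
def proj(d,P):
    P=np.atleast_2d(P).astype(float)
    if 'rvec' in d: C=(R.from_rotvec(d['rvec']).as_matrix()@P.T).T+d['tvec']
    else:
        T=np.eye(4);T[:3,:3]=R.from_euler('xyz',d['rot']).as_matrix();T[:3,3]=d['eef']
        M=np.linalg.inv(T@d['T_tool_cam']); C=P@M[:3,:3].T+M[:3,3]
    s=C[:,:2]/C[:,2:]; s=s*(1+d['k1']*(s**2).sum(1,keepdims=True))
    return s@d['K'][:2,:2].T+d['K'][:2,2]
def ray(d,uv):
    s0=(np.array(uv,float)-d['K'][:2,2])/d['K'][0,0]; s=s0.copy()
    for _ in range(20): s=s0/(1+d['k1']*(s@s))
    v=np.r_[s,1]
    if 'rvec' in d:
        Rm=R.from_rotvec(d['rvec']).as_matrix(); return -Rm.T@d['tvec'],Rm.T@v
    T=np.eye(4);T[:3,:3]=R.from_euler('xyz',d['rot']).as_matrix();T[:3,3]=d['eef'];M=T@d['T_tool_cam']
    return M[:3,3],M[:3,:3]@v
def hit(d,uv,z):
    o,v=ray(d,uv); return o+v*(z-o[2])/v[2]
def w(p,L):
    L=np.atleast_2d(L).astype(float); c,s=np.cos(p[2]),np.sin(p[2])
    return np.c_[p[0]+c*L[:,0]-s*L[:,1],p[1]+s*L[:,0]+c*L[:,1],L[:,2]]
def fit(obs,p0):
    f=lambda p:np.concatenate([(proj(d,w(p,[q]))[0]-uv) for d,q,uv in obs])
    s=least_squares(f,p0,loss='soft_l1'); return s.x,f(s.x).reshape(-1,2)
def load(f): return pickle.load(open(f'pics/{f}.pkl','rb'))
E
cat > m.py <<'E'
from h import *
a=load('scene0');b=load('side0')
z1=lambda x,y:np.array([155+(x+.5)/5-.5,175+(y+.5)/5-.5])
z2=lambda x,y:np.array([345+(x+.5)/6-.5,150+(y+.5)/6-.5])
z3=lambda x,y:np.array([260+(x+.5)/4.5-.5,120+(y+.5)/4.5-.5])
z4=lambda x,y:np.array([200+(x+.5)/4-.5,265+(y+.5)/4-.5])
ro=[(a,(50,150,8),z1(682,368)),(a,(-50,-150,8),z1(50,508)),
(b,(50,150,8),z3(85,550)),(b,(-50,150,8),z3(262,548)),(b,(50,-150,8),z3(65,240)),(b,(-50,-150,8),z3(215,237)),
(a,(8,148,150),z1(632,108)),(a,(-8,-148,150),z1(30,328)),(a,(8,-148,150),z1(50,350))]
p0=hit(a,(224,257),60); pr,e=fit(ro,[*p0[:2],0.]); print('rail',pr.round(3),'\n',e.round(1).tolist())
co=[(a,(-80,-125,50),z2(58,230)),(a,(80,125,50),z2(715,345)),(b,(80,-125,50),z4(190,132)),(b,(-80,-125,50),z4(465,200)),(b,(80,125,50),z4(5,510)),(b,(-16,0,139),z4(277,233)),
(a,(8,-110,150),z2(187,150)),(a,(8,110,150),z2(648,78)),(b,(8,-110,150),z4(303,50)),(b,(-8,-110,150),z4(332,53)),(b,(8,110,150),z4(150,400)),(b,(-8,110,150),z4(183,405))]
p0=hit(a,(412,195),60); pc,e=fit(co,[*p0[:2],0.]); print('caddy',pc.round(3),'\n',e.round(1).tolist())
for y in (65,-65):
  print(proj(a,w(pr,[(-3,y,150+48)])),proj(b,w(pr,[(-3,y,150+48)])))
print('scraper grip world',w(pr,[(-3,65,176)]))
E
python3 m.py
```

```text
rail [ 5.00122e+02 -2.41247e+02  1.80000e-01] 
 [[0.9, -0.7], [-0.5, -1.3], [-0.2, 0.7], [-0.4, -0.1], [-1.4, -0.5], [-1.0, -0.6], [-0.1, -1.5], [-0.1, -0.2], [-1.1, -0.4]]
caddy [ 5.10815e+02  2.71057e+02 -1.79000e-01] 
 [[-0.5, -1.6], [0.3, -1.4], [-1.4, -2.7], [0.4, -2.1], [-0.8, -0.5], [0.6, 1.0], [-0.5, -1.8], [0.2, -2.0], [-0.3, -1.0], [0.0, 0.0], [-0.5, 0.1], [-0.1, 1.3]]
[[247.36296656 188.03238288]] [[298.77896013 161.28153487]]
[[194.50472729 208.97932123]] [[294.61975711 132.67159416]]
scraper grip world [[ 485.50683712 -177.84002895  176.        ]]
```

```bash
cat >> h.py <<'E'
PR=np.array([500.12,-241.25,0.18]); PC=np.array([510.8,271.06,-0.179])
def go(pos,yaw):
    s=r.sense(); A=R.from_euler('xyz',s['tcp_rot']); B=R.from_euler('xyz',[np.pi,0,yaw])
    print('clock',s['clock'],'turn',np.degrees((A.inv()*B).as_rotvec()).round(2),'shift',A.inv().apply(np.array(pos)-s['eef_pos']).round(1),'at',s['eef_pos'].round(1),s['tcp_rot'].round(4),'F',s['contact_force'].round(1),s['opening'])
E
python3 - <<'E'
from h import *
go([*w(PC,[(0,0,0)])[0][:2],235],PC[2]+np.pi/2)
E
```

```text
clock 1.2 turn [-0.   -0.   83.02] shift [-407.6 -214.8   -3.7] at [185.2 597.  231.3] [ 3.1416 -0.      2.8407] F [-0.3  0.2 -0.3] 0.996228196082709
```

Call:
play_rows([
  [[0,0,83],[-407.6,-214.8,-4],1],
  [[0,0,83],[-407.6,-214.8,-4],1],
  [[0,0,83],[-407.6,-214.8,-4],1],
  [[0,0,83],[-407.6,-214.8,-4],1],
  [[0,0,83],[-407.6,-214.8,-4],1],
  [[0,0,83],[-407.6,-214.8,-4],1],
  [[0,0,83],[-407.6,-214.8,-4],1],
  [[0,0,83],[-407.6,-214.8,-4],1],
  [[0,0,83],[-407.6,-214.8,-4],1],
  [[0,0,83],[-407.6,-214.8,-4],1],
  [[0,0,83],[-407.6,-214.8,-4],1],
  [[0,0,83],[-407.6,-214.8,-4],1],
  [[0,0,83],[-407.6,-214.8,-4],1],
  [[0,0,83],[-407.6,-214.8,-4],1],
  [[0,0,83],[-407.6,-214.8,-4],1],
  [[0,0,83],[-407.6,-214.8,-4],1],
])

```text
clock: 2.8
eef_pos: [510.4, 271.6, 235.3]
tcp_rot: [3.142, -0.0, 1.394]
contact_force: [0.4, -0.5, 1.1]
opening: 1.004
```

Run:
```python
from h import *
d=snap('wrist','w1')
print(r.sense()['qvel'].round(3))
im=d['color'][:,:,::-1].copy()
for c in [(-8,-110,150),(8,-110,150),(-8,110,150),(8,110,150),(-19,0,139)]:
    p=proj(d,w(PC,[c]))[0]; print(p); cv2.drawMarker(im,tuple(int(round(v)) for v in p),(0,0,255),0,8)
cv2.imwrite('pics/w1m.png',im)
go([*w(PC,[(0,0,0)])[0][:2],235],PC[2]+np.pi/2)
go([*w(PR,[(-3,65,0)])[0][:2],275],PR[2]+np.pi/2)
```

```text
[-0.004  0.     0.     0.    -0.     0.   ]
[268.69898518 321.36420487]
[285.45529174 321.40184193]
[266.72752594  67.59308619]
[289.11908564  67.6484119 ]
[255.61383879 208.49817989]
clock 2.85 turn [ 0.01 -0.01  0.08] shift [-0.3  0.3  0.4] at [510.6 271.5 235.4] [ 3.1415e+00 -1.0000e-04  1.3933e+00] F [ 0.1 -0.1 -0.5] 1.0018316879073
clock 2.85 turn [ 1.000e-02 -0.000e+00 -2.048e+01] shift [-446.6   54.7  -39.7] at [510.6 271.5 235.4] [ 3.1415e+00 -1.0000e-04  1.3933e+00] F [ 0.1 -0.1 -0.5] 1.0018316879073
```

View pics/w1m.png

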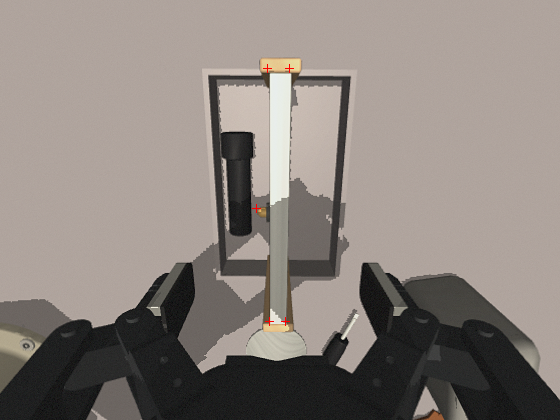

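```bash
cat > m2.py <<'E'
from h import *
d=load('w1'); g=cv2.cvtColor(d['color'],cv2.COLOR_RGB2GRAY).astype(int)
for row in (80,100,130,160,190,230,250,290,310): print(row,g[row,262:302])
print('col',g[60:80,280],g[315:332,275])
im=d['color'][:,:,::-1]
cv2.imwrite('pics/w1z.png',np.hstack([cv2.resize(im[50:110,230:330],None,fx=4,fy=4),cv2.resize(im[185:245,230:330],None,fx=4,fy=4)]))
cv2.imwrite('pics/w1y.png',cv2.resize(im[290:345,230:330],None,fx=6,fy=6))
E
python3 m2.py
```

```text
80 [107 109  82  62  65  60  58 101 236 238 236 236 236 235 236 236 236 236
 236 236 236 236 236 235 234 234 235 236 224 110  59  62  65  85  92  98
  98  95  97  96]
100 [195 194 192 194 194 194 196 163 230 237 236 235 236 235 235 236 235 235
 235 236 235 235 235 234 234 233 232 238 198 126 113 112 113 111 107 184
 192 190 190 190]
130 [192 192 193 192 191 192 192 160 228 237 235 236 235 236 235 236 235 236
 236 236 235 232 233 233 232 234 235 223 122 127 186 190 187 186 187 187
 189 188 187 188]
160 [185 189 186 186 186 189 186 154 226 236 236 235 236 235 235 235 235 236
 235 235 232 231 230 232 232 234 239 157 103 177 186 185 184 184 184 182
 182 184 184 182]
190 [182 181 182 183 183 181 182 140 223 235 235 235 235 235 235 234 234 233
 233 232 230 229 230 230 231 234 224 134 108 111 110 110 110 108 109 111
 111 109 109 110]
230 [107 108 109 105 108 107 108  83 134 148 150 152 152 152 149 148 148 151
 146 142 143 143 142 143 146 143  94 105 107 108 108 108 108 110 107 108
 106 106 105 109]
250 [173 172 170 171 172 176 178 122 132 147 147 151 152 151 149 149 146 150
 145 141 142 140 143 143 148 126 108 104 107 106 107 102 106 105 106 107
 106 106 106 107]
290 [109  99  92  82  86  87  87  73 131 145 149 147 147 146 146 145 143 144
 144 139 139 141 143 145 139  93  76  79  77 114 115 163 168 168 167 167
 165 166 165 166]
310 [104  87  81  85  86  85  84  61 216 233 179 143 142 142 142 143 144 143
 141 139 141 141 143 149 101  79  80  82  81  71 108 162 167 167 167 166
 164 167 168 165]
col [203 205 204 206 205 202 203 203 201 203 189 160 122 181 239 237 236 236
 234 236] [229 227 226 225 225 226 225 225 228 167 192 203 201 201 199 198 191]
```

View pics/w1z.png

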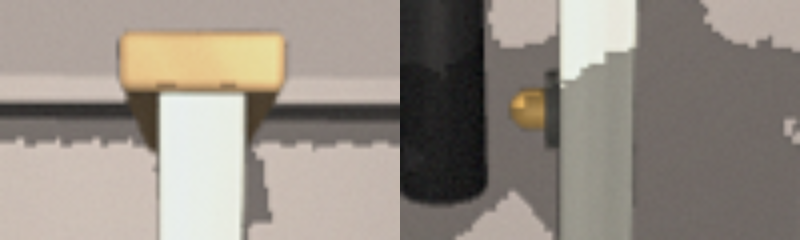

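View pics/w1y.png

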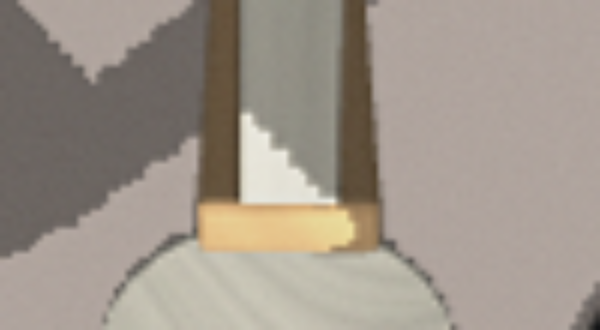

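```bash
cat > m3.py <<'E'
from h import *
d=load('w1')
# pixel centres are integers
L=[(80,269.4),(100,269.2),(130,269.2),(160,269.2),(190,269.3),(230,269.4),(250,269.3),(290,269.5),(310,269.4)]
Rr=[(80,290.7),(100,290.2),(130,289.3),(160,288.6),(190,288.2),(230,287.5),(250,287.0),(290,286.4),(310,285.9)]
def res(p,zf):
    z=150+(p[3] if zf else 0); out=[]
    for pts,x in((L,-8),(Rr,8)):
        P=proj(d,w(p,[(x,y,z) for y in np.linspace(-110,110,60)]))
        P=P[np.argsort(P[:,1])]
        out+=[np.interp(rw,P[:,1],P[:,0])-(c) for rw,c in pts]
    e=proj(d,w(p,[(0,110,z),(0,-110,z)])); out+=[e[0][1]-73, e[1][1]-324]
    return np.array(out)
for zf in (0,1):
    s=least_squares(res,[*PC,0.],args=(zf,)); print(s.x.round(4),s.fun.round(2))
    print(proj(d,w(s.x,[(-19,0,139)])),'obs tip 257,211.7')
E
python3 m3.py
```

```text
[ 5.111137e+02  2.675620e+02 -1.837000e-01  0.000000e+00] [-0.6  -0.37 -0.32 -0.28 -0.34 -0.38 -0.25 -0.39 -0.27  0.21  0.3   0.57
  0.64  0.42  0.29  0.38  0.15  0.24 -0.17  0.3 ]
[[256.75638364 212.06981125]] obs tip 257,211.7
[ 5.111018e+02  2.674503e+02 -1.837000e-01 -9.508000e-01] [-0.56 -0.33 -0.28 -0.24 -0.29 -0.34 -0.21 -0.36 -0.23  0.17  0.25  0.52
  0.6   0.38  0.25  0.34  0.12  0.2   0.17 -0.3 ]
[[256.76819722 212.19065956]] obs tip 257,211.7
```

Call:
play_rows([
  [[0,0,-20.5],[-446.6,54.7,-40],1],
  [[0,0,-20.5],[-446.6,54.7,-40],1],
  [[0,0,-20.5],[-446.6,54.7,-40],1],
  [[0,0,-20.5],[-446.6,54.7,-40],1],
  [[0,0,-20.5],[-446.6,54.7,-40],1],
  [[0,0,-20.5],[-446.6,54.7,-40],1],
  [[0,0,-20.5],[-446.6,54.7,-40],1],
  [[0,0,-20.5],[-446.6,54.7,-40],1],
  [[0,0,-20.5],[-446.6,54.7,-40],1],
  [[0,0,-20.5],[-446.6,54.7,-40],1],
  [[0,0,-20.5],[-446.6,54.7,-40],1],
  [[0,0,-20.5],[-446.6,54.7,-40],1],
  [[0,0,-20.5],[-446.6,54.7,-40],1],
  [[0,0,-20.5],[-446.6,54.7,-40],1],
])

```text
clock: 4.25
eef_pos: [485.7, -176.5, 275.2]
tcp_rot: [-3.141, -0.0, 1.753]
contact_force: [0.1, 0.3, 0.6]
opening: 1.0
```

Run:
```python
from h import *
d=snap('wrist','w2')
im=d['color'][:,:,::-1].copy()
for c in [(-8,-148,150),(8,-148,150),(-8,148,150),(8,148,150)]+[(-3+a,65+b,198) for a in(-7,7) for b in (-20,20)]:
    p=proj(d,w(PR,[c]))[0]; print(p.round(1)); cv2.drawMarker(im,tuple(int(round(v)) for v in p),(0,0,255),0,5)
cv2.imwrite('pics/w2m.png',im)
cv2.imwrite('pics/w2z.png',cv2.resize(d['color'][130:260,220:340,::-1],None,fx=4.5,fy=4.5))
go([*w(PR,[(-3,65,0)])[0][:2],275],PR[2]+np.pi/2)
```

```text
[272.2 370.2]
[285.5 370.2]
[271.4 109.4]
[289.7 109.4]
[268.4 239.8]
[268.  193.5]
[285.2 239.9]
[285.8 193.5]
clock 4.3 turn [-0.   -0.01  0.12] shift [-1.2 -0.4  0.2] at [ 485.7 -176.6  275.2] [-3.1416e+00 -2.0000e-04  1.7529e+00] F [-0.2 -0.3  0.1] 0.9987559960682765
```

View pics/w2m.png

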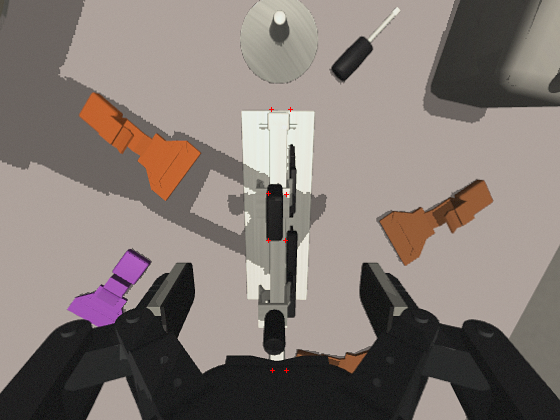

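View pics/w2z.png

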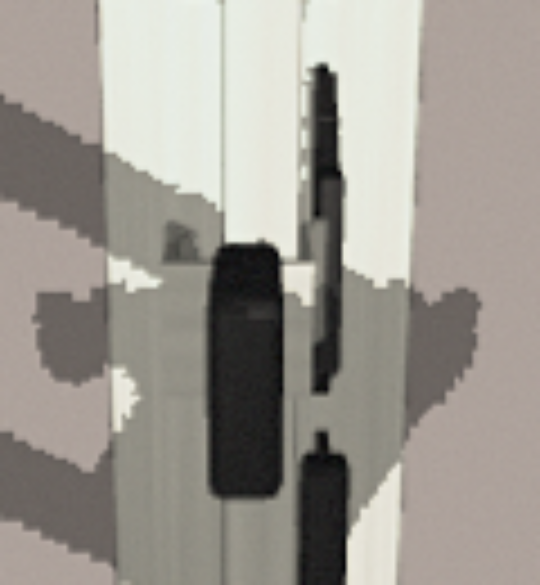

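Run:
```python
from h import *
d=load('w2'); g=cv2.cvtColor(d['color'],cv2.COLOR_RGB2GRAY).astype(int)
for row in (120,135,150,165,175,205,215,225,235,245,255,270): print(row,g[row,262:298])
for c in (270,274,278): print(c,g[180:205,c],g[234:246,c])
```

```text
120 [234 233 235 235 239 181 202 234 234 234 233 233 233 234 233 234 233 232
 233 234 235 233 234 234 234 234 201 158 230 236 234 233 234 232 229 231]
135 [233 233 234 235 235 235 236 195 230 234 234 233 233 233 233 232 232 230
 229 231 231 231 231 232 213 230 234 234 234 234 234 232 233 230 231 231]
150 [233 234 233 235 234 235 237 190 228 234 234 233 233 232 233 231 230 230
 230 231 230 231 231 233 196 234 179  98  44  32  30  31  72 233 234 232]
165 [232 233 233 234 233 234 236 189 228 235 233 234 233 232 231 230 229 229
 229 230 231 230 231 236 174 149 156  80  27  36  38  29  24 175 234 232]
175 [148 149 147 152 148 140 234 190 229 234 233 232 231 232 231 231 228 228
 229 231 230 231 231 235 150 143 157  80  22  51  66  62  58  50 176 233]
205 [145 151 151 125  53  23  35  35  39  40  37  40  37  33  37  40  36  36
  32  21  14 143 149 146 143 144 148 114  90  66  40  29  31  73 139 144]
215 [145 146 145 122  52  20  31  38  36  38  31  37  38  30  36  33  37  37
  30  26  15 140 144 143 141 143 148  78  25  15  18 108 145 143 143 143]
225 [142 146 146 154  70  24  21  34  35  3
[... 482 characters left out ...]
 142
 143 148 146 148 144 120  49  20  29  40  33  33  32  31  31  30   2 230]
270 [228 177 142 142 140 141 141 107 145 150 151 147 143 144 144 142 138 142
 147 145 146 146 140 117  52  24  36  24  31  27  31  28  24  17 118 224]
270 [231 230 232 222  71  16  23  20  16  21  24  29  22  21  23  25  31  28
  31  35  44  40  42  42  38] [ 30  32  31  31  36  29  55 117 138 135 132 132]
274 [232 232 236 231  62  18  22  30  24  22  21  23  17  20  26  24  27  40
  32  36  40  36  38  37  37] [ 31  28  29  36  34  28  66 126 149 148 144 146]
278 [230 229 224 122  38  11  19  20  27  21  28  25  22  20  24  19  28  39
  46  56  53  36  37  37  37] [ 26  36  30  30  27  27  57 121 144 141 138 141]
```

Run:
```python
from h import *
d=load('w2')
L=[(135,269.2),(150,269.2),(165,269.2),(175,269.2),(245,269.3),(255,269.3),(270,269.2)]
Rr=[(135,286.6),(150,286.2),(165,285.9),(175,285.7),(245,285.2),(255,285.2),(270,285.1)]
GL=[(205,265.6),(215,265.6),(225,265.8),(235,265.9)]
GR=[(205,282.6),(215,282.5),(225,282.4),(235,282.3)]
def line(p,x,z,pts,y0,y1):
    P=proj(d,w(p,[(x,y,z) for y in np.linspace(y0,y1,80)]));P=P[np.argsort(P[:,1])]
    return [np.interp(rw,P[:,1],P[:,0])-c for rw,c in pts]
def f(p):
    q=[*p[:2],p[2]]
    o=line([*p[:2],p[2]],-8,150,L,-148,148)+line([*p[:2],p[2]],8,150,Rr,-148,148)
    return np.array(o+[p[1]-PR[1]])
s=least_squares(f,PR);print(s.x.round(4),s.fun.round(2))
pr=s.x
# grip: centre g in world, yaw
def f2(p):
    q=p[:3]
    o=line(q,-7,198,GL,-22,30)+line(q,7,198,GR,-22,30)+[proj(d,w(q,[(0,-20,198)]))[0][1]-240.5]
    return np.array(o)
s=least_squares(f2,[485.5,-177.8,.18]);print('grip',s.x.round(4),s.fun.round(2))
g=s.x;c,sn=np.cos(pr[2]),np.sin(pr[2]);v=g[:2]-pr[:2];print('in rail',c*v[0]+sn*v[1],-sn*v[0]+c*v[1])
go([g[0],g[1],163],g[2]+np.pi/2); go([g[0],g[1],163],pr[2]+np.pi/2)
```

```text
[ 4.97604e+02 -2.41250e+02  1.79200e-01] [-0.32 -0.25 -0.18 -0.13  0.11  0.15  0.32  0.05  0.24  0.32  0.38 -0.1
 -0.24 -0.35  0.  ]
grip [ 4.834313e+02 -1.788149e+02  1.805000e-01] [-0.29 -0.18 -0.28 -0.27  0.25  0.25  0.26  0.26 -0.  ]
in rail -2.818448924713204 63.9613646363821
clock 4.3 turn [-0.   -0.01  0.09] shift [ -1.8  -2.6 112.2] at [ 485.7 -176.6  275.2] [-3.1416e+00 -2.0000e-04  1.7529e+00] F [-0.2 -0.3  0.1] 0.9987559960682765
clock 4.3 turn [-0.   -0.01  0.17] shift [ -1.8  -2.6 112.2] at [ 485.7 -176.6  275.2] [-3.1416e+00 -2.0000e-04  1.7529e+00] F [-0.2 -0.3  0.1] 0.9987559960682765
```

Call:
play_rows([
  [[0,0,0.1],[-1.8,-2.6,40],1],
  [[0,0,0.1],[-1.8,-2.6,80],1],
  [[0,0,0.1],[-1.8,-2.6,113],1],
  [[0,0,0.1],[-1.8,-2.6,113],1],
  [[0,0,0.1],[-1.8,-2.6,113],0.5],
  [[0,0,0.1],[-1.8,-2.6,113],0.3],
  [[0,0,0.1],[-1.8,-2.6,113],0],
  [[0,0,0.1],[-1.8,-2.6,113],0],
  [[0,0,0.1],[-1.8,-2.6,113],0],
  [[0,0,0.1],[-1.8,-2.6,113],0],
  [[0,0,0.1],[-1.8,-2.6,113],0],
  [[0,0,0.1],[-1.8,-2.6,113],0],
], newtons=80)

```text
clock: 5.5
eef_pos: [484.0, -179.1, 163.3]
tcp_rot: [3.14, 0.0, 1.751]
contact_force: [-1.1, 1.1, 6.5]
opening: 0.15
```

Run:
```python
from h import *
d=snap('wrist','w3')
s=r.sense();print({k:np.round(s[k],3) for k in ('clock','eef_pos','tcp_rot','contact_force','opening')})
```

```text
{'clock': np.float64(5.55), 'eef_pos': array([ 483.967, -179.018,  163.301]), 'tcp_rot': array([3.14 , 0.   , 1.751]), 'contact_force': array([-1.505,  0.87 ,  6.731]), 'opening': np.float64(0.154)}
```

View pics/w3.png

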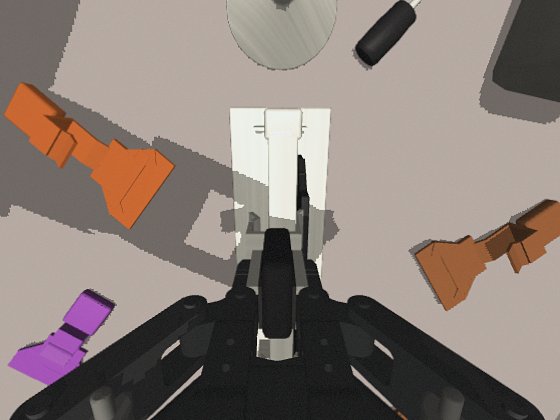

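Call:
play_rows([
  [[0,0,0],[0,0,-4],0],
  [[0,0,0],[0,0,-8],0],
  [[0,0,0],[0,0,-12],0],
  [[0,0,0],[0,0,-16],0],
  [[0,0,0],[0,0,-22],0],
  [[0,0,0],[0,0,-30],0],
  [[0,0,0],[0,0,-40],0],
  [[0,0,0],[0,0,-55],0],
  [[0,0,0],[0,0,-75],0],
  [[0,0,0],[0,0,-100],0],
  [[0,0,0],[0,0,-130],0],
  [[0,0,0],[0,0,-155],0],
  [[0,0,0],[0,0,-160],0],
  [[0,0,0],[0,0,-160],0],
  [[0,0,0],[0,0,-160],0],
])

```text
clock: 7.05
eef_pos: [483.0, -178.8, 322.3]
tcp_rot: [-3.141, -0.0, 1.751]
contact_force: [0.5, -0.5, -2.5]
opening: 0.155
```

Run:
```python
from h import *
d=snap('wrist','w4')
s=r.sense();print({k:np.round(s[k],3) for k in ('clock','eef_pos','tcp_rot','contact_force','opening')})
snap('side','side4')
d=snap('scene','scene4');
im=d['color'][:,:,::-1]
p=proj(d,[[484,-179,280]])[0].astype(int); print(p)
cv2.imwrite('pics/s4z.png',cv2.resize(im[max(0,p[1]-70):p[1]+80,p[0]-80:p[0]+80],None,fx=4,fy=4))
e=load('side4');p=proj(e,[[484,-179,280]])[0].astype(int); print(p)
cv2.imwrite('pics/d4z.png',cv2.resize(e['color'][max(0,p[1]-70):p[1]+80,p[0]-80:p[0]+80,::-1],None,fx=4,fy=4))
```

```text
{'clock': np.float64(7.1), 'eef_pos': array([ 482.941, -178.752,  321.944]), 'tcp_rot': array([-3.141e+00, -1.000e-03,  1.751e+00]), 'contact_force': array([-0.242, -0.05 , -1.874]), 'opening': np.float64(0.153)}
[244 156]
[300 132]
```

View pics/w4.png

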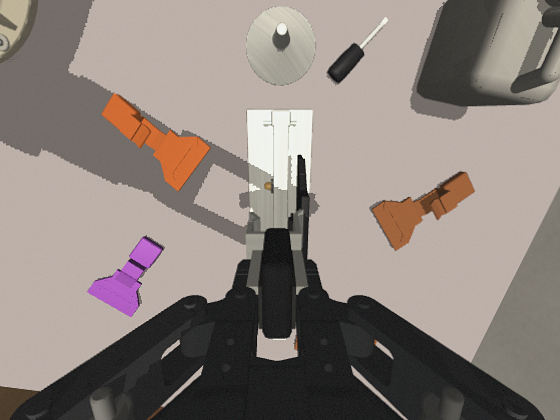

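View pics/s4z.png

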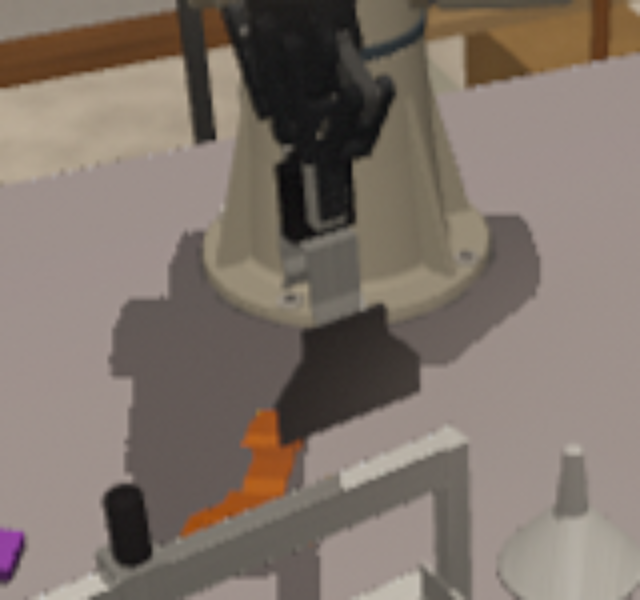

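View pics/d4z.png

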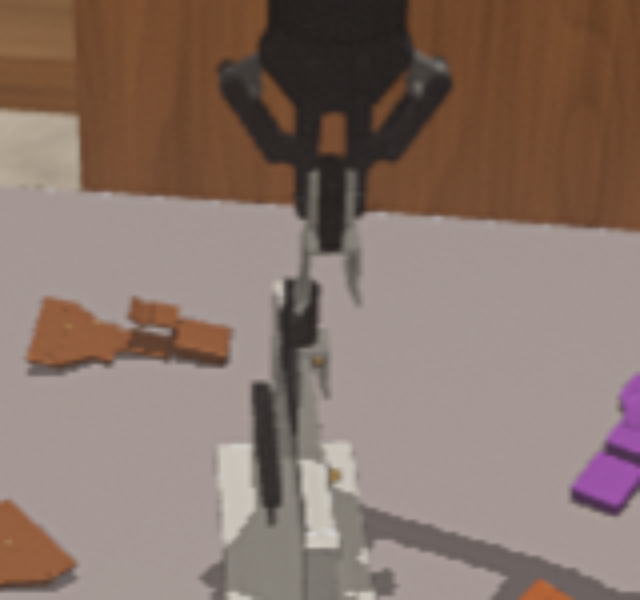

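Run:
```python
from h import *
C=[511.11,267.56,-.1837]
go([*w(C,[(-1.0,0,0)])[0][:2],322],C[2]+np.pi/2)
```

```text
clock 7.2 turn [-0.05 -0.03 20.85] shift [4.344e+02 1.066e+02 2.000e-01] at [ 483.1 -178.8  321.9] [-3.1408e+00 -7.0000e-04  1.7510e+00] F [-0.2 -0.  -0.9] 0.15075631826601843
```

Call:
play_rows([
  [[0,0,1],[15,4,0],0],
  [[0,0,2.5],[45,11,0],0],
  [[0,0,4],[80,20,0],0],
  [[0,0,5.5],[115,28,0],0],
  [[0,0,7],[150,37,0],0],
  [[0,0,9],[185,45,0],0],
  [[0,0,11],[220,54,0],0],
  [[0,0,13],[255,63,0],0],
  [[0,0,14.5],[290,71,0],0],
  [[0,0,16],[325,80,0],0],
  [[0,0,18],[360,88,0],0],
  [[0,0,19.5],[390,96,0],0],
  [[0,0,20.5],[415,102,0],0],
  [[0,0,20.85],[429,105.5,0],0],
  [[0,0,20.85],[434.4,106.6,0],0],
  [[0,0,20.85],[434.4,106.6,0],0],
  [[0,0,20.85],[434.4,106.6,0],0],
  [[0,0,20.85],[434.4,106.6,0],0],
])

```text
clock: 9.0
eef_pos: [510.2, 266.6, 322.3]
tcp_rot: [-3.141, -0.0, 1.386]
contact_force: [-0.5, -0.2, -2.6]
opening: 0.152
```

Run:
```python
from h import *
d=snap('wrist','w5')
C=[511.11,267.56,-.1837]
go([*w(C,[(-1.0,0,0)])[0][:2],205],C[2]+np.pi/2)
a=load('w3')['color'];b=load('w5')['color']
cv2.imwrite('pics/w35.png',np.hstack([cv2.resize(q[140:350,210:345,::-1],None,fx=2.7,fy=2.7) for q in (a,b)]))
```

```text
clock 9.05 turn [-0.05 -0.01 -0.06] shift [  1.   -0.2 117.3] at [510.2 266.7 322.3] [-3.1407e+00 -2.0000e-04  1.3861e+00] F [ 0.3  0.1 -1.4] 0.14842865929099908
```

View pics/w5.png

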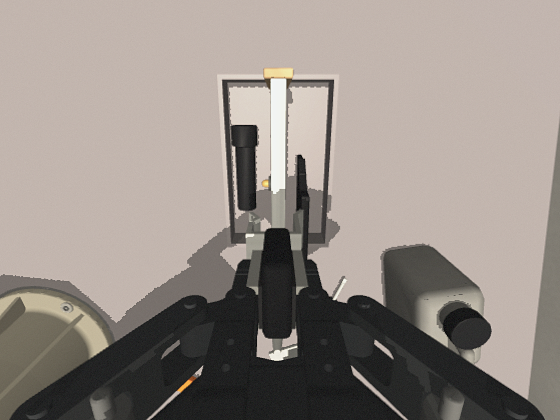

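View pics/w35.png

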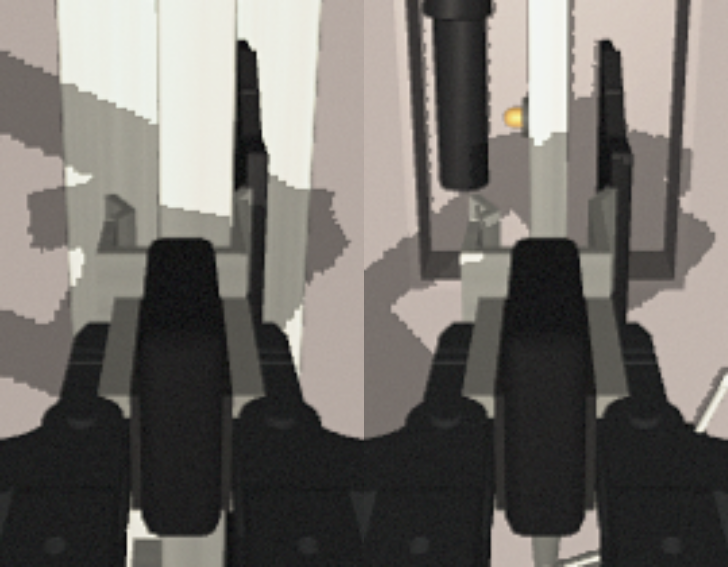

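Run:
```python
from h import *
d=load('w5')
C=[511.11,267.56,-.1837]
for uv in [(385,250),(440,247),(383,310)]:
  for z in (0,160):
    h=hit(d,uv,z); v=h[:2]-C[:2]; c,s=np.cos(C[2]),np.sin(C[2]); print(uv,z,h.round(0),'in caddy',round(c*v[0]+s*v[1]),round(-s*v[0]+c*v[1]))
```

```text
(385, 250) 0 [671.  80.   0.] in caddy 191 -156
(385, 250) 160 [621. 171. 160.] in caddy 125 -75
(440, 247) 0 [767.  68.   0.] in caddy 288 -150
(440, 247) 160 [683. 163. 160.] in caddy 188 -71
(383, 310) 0 [658. -48.   0.] in caddy 202 -283
(383, 310) 160 [612.  88. 160.] in caddy 132 -158
```

Call:
play_rows([
  [[0,0,0],[1,-0.2,30],0],
  [[0,0,0],[1,-0.2,60],0],
  [[0,0,0],[1,-0.2,90],0],
  [[0,0,0],[1,-0.2,108],0],
  [[0,0,0],[1,-0.2,116],0],
  [[0,0,0],[1,-0.2,116],0],
  [[0,0,0],[1,-0.2,116],0],
])

```text
clock: 9.75
eef_pos: [510.8, 267.9, 207.4]
tcp_rot: [3.141, -0.001, 1.386]
contact_force: [-0.1, -0.4, -1.6]
opening: 0.149
```

Run:
```python
from h import *
d=snap('wrist','w6');e=snap('side','side6')
C=[511.11,267.56,-.1837]
go([*w(C,[(-1.0,0,0)])[0][:2],163.3],C[2]+np.pi/2)
cv2.imwrite('pics/w6z.png',cv2.resize(d['color'][50:340,200:350,::-1],None,fx=2,fy=2))
p=proj(e,[[511,267,150]])[0].astype(int)
cv2.imwrite('pics/d6z.png',cv2.resize(e['color'][p[1]-90:p[1]+70,p[0]-80:p[0]+80,::-1],None,fx=3.7,fy=3.7))
```

```text
clock 9.85 turn [ 0.05 -0.09 -0.07] shift [-0.5 -0.8 44.4] at [510.9 268.  207.7] [ 3.1407e+00 -1.6000e-03  1.3859e+00] F [-0.   0.  -1.4] 0.1487343094007809
```

View pics/w6z.png

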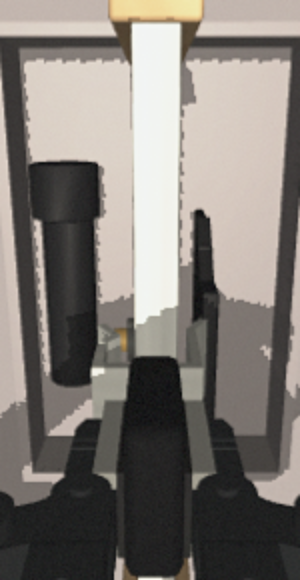

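View pics/d6z.png

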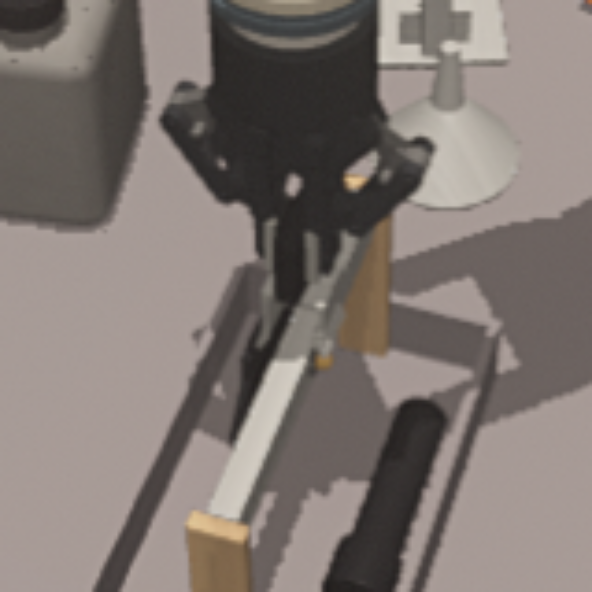

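Call:
play_rows([
  [[0,0,0],[-0.5,-0.8,3],0],
  [[0,0,0],[-0.5,-0.8,8],0],
  [[0,0,0],[-0.5,-0.8,13],0],
  [[0,0,0],[-0.5,-0.8,18],0],
  [[0,0,0],[-0.5,-0.8,22],0],
  [[0,0,0],[-0.5,-0.8,26],0],
  [[0,0,0],[-0.5,-0.8,28],0],
  [[0,0,0],[-0.5,-0.8,28],0],
])

```text
clock: 10.65
eef_pos: [508.9, 267.9, 179.2]
tcp_rot: [-3.14, -0.001, 1.386]
contact_force: [-5.9, 0.3, 4.1]
opening: 0.15
```

Run:
```python
from h import *
d=snap('wrist','w7')
C=[511.11,267.56,-.1837]
go([*w(C,[(-1.0,0,0)])[0][:2],163.3],C[2]+np.pi/2)
```

```text
clock 10.7 turn [-0.1  -0.05 -0.07] shift [ 0.2  1.3 16. ] at [508.8 267.8 179.3] [-3.1399e+00 -9.0000e-04  1.3859e+00] F [-5.3  0.4  3.1] 0.15345860407352496
```

Call:
play_rows([
  [[0,0,0],[0,1,3],0],
  [[0,0,0],[0,1.3,6],0],
  [[0,0,0],[0,1.3,9],0],
  [[0,0,0],[0,1.3,12],0],
  [[0,0,0],[0,1.3,14],0],
  [[0,0,0],[0,1.3,16],0],
  [[0,0,0],[0,1.3,17],0],
  [[0,0,0],[0,1.3,17],0],
  [[0,0,0],[0,1.3,17],0],
])

```text
clock: 11.6
eef_pos: [508.9, 267.5, 163.3]
tcp_rot: [-3.138, -0.0, 1.386]
contact_force: [-11.5, -0.9, 14.3]
opening: 0.153
```

Run:
```python
from h import *
d=snap('wrist','w8');e=snap('side','side8')
C=[511.11,267.56,-.1837]
go([*w(C,[(-1.0,0,0)])[0][:2],163.3],C[2]+np.pi/2)
p=proj(e,[[511,267,150]])[0].astype(int)
cv2.imwrite('pics/d8z.png',np.hstack([cv2.resize(e['color'][p[1]-90:p[1]+70,p[0]-60:p[0]+60,::-1],None,fx=3.5,fy=3.5),cv2.resize(d['color'][180:340,220:340,::-1],None,fx=3.15,fy=3.5)]))
```

```text
clock 11.7 turn [-0.22 -0.01 -0.07] shift [0.5 1.2 0. ] at [508.9 267.5 163.3] [-3.1378e+00 -1.0000e-04  1.3858e+00] F [-11.1  -1.7  16.1] 0.1507768293845966
```

View pics/d8z.png

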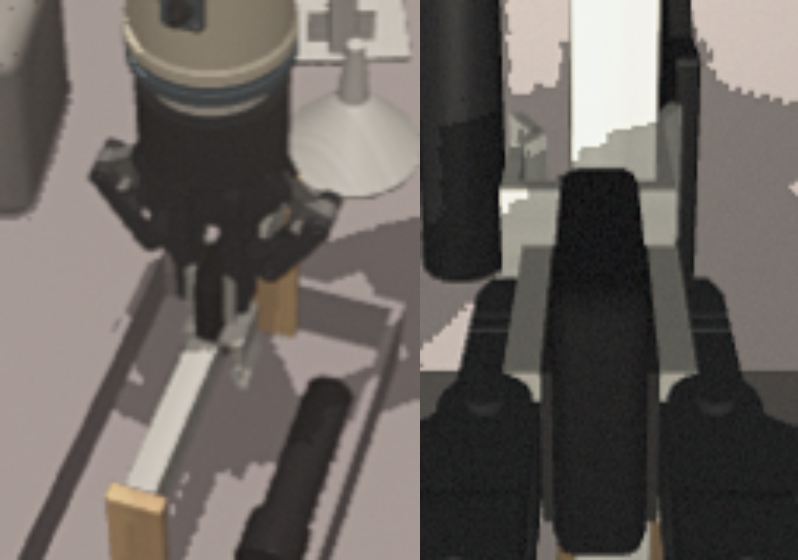

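Call:
play_rows([
  [[0,0,0],[0,1,1.5],0],
  [[0,0,0],[0,1,2],0],
  [[0,0,0],[0,1,2.5],0],
  [[0,0,0],[0,1,2.5],0],
])

```text
clock: 12.1
eef_pos: [508.9, 267.5, 163.3]
tcp_rot: [-3.136, -0.0, 1.386]
contact_force: [-14.7, -2.8, 28.4]
opening: 0.149
```

Call:
play_rows([
  [[0,0,0],[0,0,0],0],
  [[0,0,0],[0,0,0],0.15],
  [[0,0,0],[0,0,0],0.3],
  [[0,0,0],[0,0,0],0.6],
  [[0,0,0],[0,0,0],0.9],
  [[0,0,0],[0,0,0],0.9],
  [[0,0,0],[0,0,-2],0.9],
  [[0,0,0],[0,0,-10],0.9],
  [[0,0,0],[0,0,-30],0.9],
  [[0,0,0],[0,0,-60],0.9],
  [[0,0,0],[0,0,-90],0.9],
  [[0,0,0],[0,0,-112],0.9],
  [[0,0,0],[0,0,-112],0.9],
  [[0,0,0],[0,0,-112],0.9],
])

```text
clock: 13.5
eef_pos: [509.6, 267.4, 275.9]
tcp_rot: [-3.137, -0.001, 1.386]
contact_force: [-0.3, -0.1, 0.4]
opening: 0.903
```

Run:
```python
from h import *
d=snap('wrist','w9');e=snap('side','side9');a=snap('scene','scene9')
s=r.sense();print({k:np.round(s[k],3) for k in ('clock','eef_pos','tcp_rot','contact_force','opening')})
C=[511.11,267.56,-.1837]
for L in [(-3,0,198),(-3-7,-20,198),(-3+7,-20,198),(0,0,150)]: print(L,*[proj(q,w(C,[L]))[0].round(1) for q in (d,e,a)])
p=proj(e,[[511,267,150]])[0].astype(int);q=proj(a,[[511,267,150]])[0].astype(int)
cv2.imwrite('pics/d9z.png',np.hstack([cv2.resize(e['color'][p[1]-80:p[1]+80,p[0]-60:p[0]+60,::-1],None,fx=3.3,fy=3.3),cv2.resize(a['color'][q[1]-80:q[1]+80,q[0]-60:q[0]+60,::-1],None,fx=3.3,fy=3.3)]))
```

```text
{'clock': np.float64(13.65), 'eef_pos': array([508.87 , 267.062, 274.18 ]), 'tcp_rot': array([-3.135e+00,  1.000e-03,  1.386e+00]), 'contact_force': array([ 0.147, -0.718, -0.4  ]), 'opening': np.float64(0.899)}
(-3, 0, 198) [275.4 214.9] [262.7 300.4] [414.9 148.8]
(-10, -20, 198) [267.1 237.5] [269.8 293.4] [406.4 148.5]
(4, -20, 198) [283.9 237.6] [262.7 291.6] [408.9 151.2]
(0, 0, 150) [279.  198.1] [261.5 316.7] [412.2 165.4]
```

View pics/w9.png

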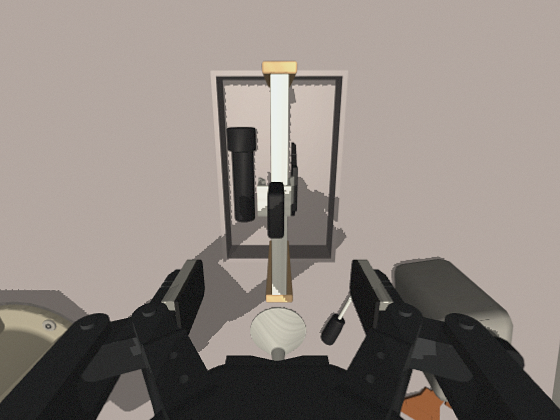

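View pics/d9z.png

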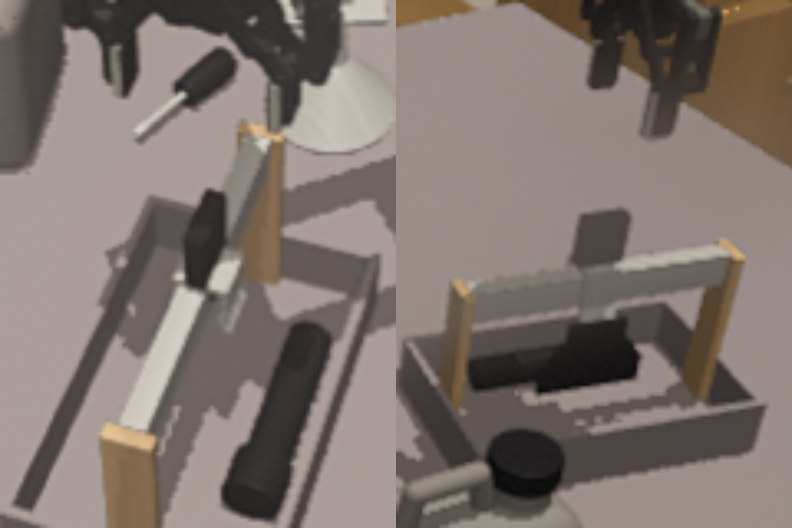

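The wrist view shows the grip at columns 268–284 with its bottom edge at row 238. For a scraper seated at x = -3, y = 0, I predicted 267–284 and 237.5. The blade is on the +x side, the scraper is upright and the gripper is clear of it.

Run:
```python
from h import *
print(r.sign_off(), r.sense()['clock'])
```

```text
the job is handed in; nothing more can be done
the job is handed in; nothing more can be done
```

The scraper is clipped on the caddy's bar over its middle catch and released. It is upright, with the blade on the +x side, away from the robot. I handed the job in at about 14 s of the 51 s allowed. The sign-off reports no verdict, so the result rests on my own checks.

- **Lift:** I gripped the scraper at 80 N and raised it about 160 mm off the rail. Wrist pictures before and after the carry looked the same, so it had not visibly slipped in the grip.
- **Seating:** I pressed it on until it stopped at a tool height of 163.3 mm, the same as when it was gripped on the rail. Extra push raised the force to about 28 N with no further travel.
- **Position after release:** the last wrist picture puts the grip within about 1 px (about 1 mm) of where it should be when home. That is about 3 mm towards the catch and centred along the bar.
- **Gripper:** it stood about 75 mm clear above the scraper at the end, with almost no force on it.
- **Other items:** the funnel, jug and screwdriver looked undisturbed in the views that showed them. I did not measure them or the squeegee again at the end.
- **Disagreement:** the fixed cameras and the wrist camera differed by about 3.5 mm on the caddy and 2.5 mm on the rail. I used the wrist camera for both, and its readings fitted the known sizes.

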